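Cross the polariscope and push in its tint plate

ROBOT

A 7-joint arm with a two-finger parallel gripper is mounted at the origin on the work surface. World frame = base frame: x ahead of the robot, y to its left, z up, the work surface at z = 0. Lengths are in m, angles in rad, forces in N, time in s.
With the tool pointing down it reaches from about 0.425 to 0.925 m from the base axis. Payload 6.8 kg.
Tool frame: the origin (TCP) lies at the very end of the fingers, on their centre line; the grasp point (between the pads) lies grasp_offset behind it (grasp_offset is the distance from the TCP to the grasp point, in m); z points along the fingers, y is the direction in which the jaws open and shut (so a half turn about z gives the same grasp; the last joint's range is limited). The gripper opens to 85 mm and grips with 20 to 120 N. Pads are 22 mm wide; open, the fingers measure 114 mm over their backs; the gripper's body (76 mm by 85 mm) begins 54 mm behind the grasp point. The pads swing forward as they close: fully open they stand 13 mm farther back than shut.
Start: joints at [1.01, 0.477, 0.022, 1.555, -0.011, 1.109, -0.083], TCP at [0.295, -0.607, 0.231] pointing down, gripper open.
Joint ranges: [-2.96, 2.96], [-0.34, 2.1], [-1.41, 1.46], [0.24, 2.44], [-1.37, 4.51], [0.17, 1.92], [-2.96, 2.96]. Speed limits (rad/s): [2.39, 2.39, 3.14, 3.14, 3.14, 3.14, 3.14].

INTERFACE

Orientations are given as a unit quaternion [w, x, y, z].
In Python, from station import * gives the robot as it stands.
- The arm moves only by the shell command python3 -m handwheel 'ROWS' [FORCE]. ROWS is JSON, one flat list of numbers, 7 for each row, row after row: the shift along the world's x, y, z in cm, then the turn, a rotation vector about the world's x, y, z in degrees, then the opening, from 0 (shut) to 1 (fully open). In form: [tx, ty, tz, ax, ay, az, fingers, tx, ty, tz, ax, ay, az, fingers, ...]. A call has 1 to 8 rows; each row is the pose to reach, as a shift and turn from the pose measured when the call began; what a row does not reach only later rows make up. A row lasts 1/12 s, in which the tool goes at most 41.7 mm and 7.16 degrees, less where a joint would pass 70% of its speed; a pose out of reach is approached as far as the arm can. A call with a gripper value outside its range is refused whole. The fingers move at their own pace and stop on an object; FORCE is the grip in N (left out, the last holds). Time passes only in rows, so rows that repeat a pose let the fingers close. It gives the time, the measured TCP pose, the force and the opening at its end, in the units of the state.
- get_obs(): the state, without advancing time (a new reading comes with each control period).
- read_camera(name): name is "scene" or "top" or "wrist"; returns the picture (384x512x3 uint8, red, green, blue); there is no depth.
- camera_info(name): a dict with "fx", "fy", "cx", "cy" (pixels), "R" (3x3) and "t" (3): a world point X has camera coordinates R X + t; the wrist camera has in their place "mount" (4x4, takes a point from camera to tool coordinates, whose origin is the TCP and whose axes are the flange's). Camera axes: x right, y down, z forward; pixel columns grow to the right and rows downward; lengths in m; the calibration is good to about 2 mm. A picture is of the moment at which its call begins: read the wrist's pose just before it. camera_info takes no time and is no camera call.
- hand_in(): hands the job in, once; it reports no verdict.
The state is a dict: "t": time; "q": joint angles; "joint_vel": joint speeds; "joint_torque": joint torques, N m; "eef_pos": TCP position; "tool_rot": TCP orientation; "contact_force": force on the tool from outside, world axes, zero at the start; "torque": the same for the moment, N m; "gripper_width": opening from 0.0 (shut) to 1.0 (fully open).
Only numpy, scipy, OpenCV 4.12 (cv2) and the standard library are available. Lean on these libraries where they do the work, as an engineer would, in place of code of your own. Each camera call takes 0.05 s, during which the arm holds its last target. There are 200 camera calls.

TASK

Get the dealer's polariscope ready to tell whether the bangle on it is jade or glass: first, with the tint-plate slide still drawn out, push the black lever on top round its arc until its pointer lies on the long red mark, then push the blue-capped tint-plate slide fully home into the side of the head. Push with the fingertips only, never pinching the lever or bearing hard on the lever or the slide, and leave the bangle, the snuff bottle and the other pieces on the stall where they stand.

Things in the scene. Friction and masses are not known exactly. Their poses are not given: they have to be found in the camera images.
- polariscope: fixed light grey instrument; origin under its centre on the table, z up, -x its front (roughly towards the robot), +y the side where the slide comes out. Square lamp house 220 x 220 mm, 68 mm high; a bracket at its far side carries a round head 180 mm across, 150 to 186 mm above the table, with an open gap below. Only the scale, ring and lever stand above the head.
- ring_axis (a point): point on the vertical axis of the rotating ring (the polariscope's centre), 205 mm above the table. On the head lies a white scale plate (top 188 mm above the table, black ticks) and on it the aluminium ring (radius 60 mm, top 200.5 mm up) with a dark window, turned by the lever. Axes as the polariscope's.
- lever_knob (a point): centre of the upright black knob of the lever: 16 mm in diameter, 188 to 222 mm above the table, 112 mm from the ring's axis, its centre 22 mm outside the head's rim. A black pointer bar 6 mm wide (191 to 197 mm up) runs from it inwards over the scale to the ring. It turns stiffly (1 to 2 N at the knob) and stays where it is left.
- red_mark (a point): where the knob's centre stands when the pointer lies on the red mark: 112 mm from the ring's axis, in line with the mark, 205 mm above the table. The mark is a red line 5 mm wide, running 27 mm across the scale plate to its rim and on down the side of the head; all other ticks are thin and black.
- analyser (a joint): turn of ring and lever, rad: 0 at the first tick (the robot's right), growing clockwise seen from above as the lever comes round the front; 1.571 (90 degrees) is the red mark, 2.1 the end stop. Ticks every 5 degrees from 0 to 120. Starts between 0.15 and 0.85.
- slide_cap (a point): centre of the outer face of the slide's blue end cap, 168 mm above the table; cap 46 mm wide, 26 mm high, 7 mm thick, facing out along the polariscope's +y, on an aluminium plate 40 x 7 mm. The face is 102 mm from the ring's axis when home, plus joint tint_slide. The slide moves stiffly (1.5 N) straight towards the axis and stays where it is left.
- tint_slide (a joint): how far the slide is drawn out, m: 0 fully home against its stop, at most 0.048. Starts between 0.026 and 0.044.
- snuff_bottle: amber snuff bottle, 36 mm across, 66 mm high, standing on the front right corner of the lamp house top (68 mm above the table) below the lever's arc; origin at the centre of its underside; loose, to be left alone
- bangle: green bangle, 76 mm outside, 58 mm hole, 9 mm thick, lying on the lit window of the lamp house, under the head: the piece to be examined; origin at the centre of its underside; loose, to be left alone
- dark_vase: dark brown vase, 72 mm across, 118 mm high; origin at the centre of its underside; loose, to be left alone
- tea_bowl: brown tea bowl, 72 mm across, 50 mm high; origin at the centre of its underside; loose, to be left alone
- ginger_jar: cream lidded jar, 84 mm across, 110 mm high; origin at the centre of its underside; loose, to be left alone
- celadon_bowl: pale blue-green bowl, 116 mm across, 50 mm high; origin at the centre of its underside; loose, to be left alone
- teapot: ochre teapot, 83 mm high, about 160 mm from spout to handle; origin at the centre of its underside; loose, to be left alone

How it is judged:
By the outcome, as a careful person would: the job done as asked, in the order asked, and still so for the second after the job is handed in, with the robot touching nothing.
It also fails if it takes over 53 s, if anything falls off the work surface, if the arm or the gripper's body presses on something with over 40 N, if the wrist force passes 120 N, or if a joint passes its speed limit or range.

## Working session

There is one attempt and no reset: what is moved stays moved. The work goes in short steps, Python scripts to look and compute and a shell command to move; the robot and the scene stay as the last step left them, time stands still between calls to the robot, and variables do not carry over. Pictures are saved under pics/ and viewed, on a budget of 10 in all, crops included, one or two more only if the job needs it, and the job is handed in when it is done.

```bash
mkdir -p pics
python3 - <<'E'
from station import *
import cv2,numpy as np
print({k:np.round(v,3) for k,v in get_obs().items()})
a=[]
for n in("scene","top"):
    i=read_camera(n);cv2.imwrite(f"pics/{n}0.png",i[...,::-1]);c=camera_info(n);print(n,c)
print(camera_info("wrist"))
E
```

```text
{'t': np.float64(0.0), 'q': array([ 1.01 ,  0.478,  0.022,  1.556, -0.011,  1.109, -0.083]), 'joint_vel': array([-0.001,  0.001, -0.   , -0.   ,  0.   , -0.   , -0.003]), 'joint_torque': array([-0.0000e+00, -5.9645e+01,  1.6070e+00, -2.8120e+01,  1.2000e-02,
        1.0000e-02,  0.0000e+00]), 'eef_pos': array([ 0.295, -0.606,  0.23 ]), 'tool_rot': array([-0.001,  0.974,  0.224, -0.   ]), 'contact_force': array([ 0.476, -0.105, -0.1  ]), 'torque': array([ 0.002, -0.017,  0.002]), 'gripper_width': np.float64(1.001)}
scene {'fx': 429.0411972256626, 'fy': 429.0411972256626, 'cx': 254.67311773895017, 'cy': 186.6437529851415, 'R': array([[-0.63011103,  0.77648412,  0.00570176],
       [ 0.60889988,  0.49864776, -0.61692087],
       [-0.48187242, -0.38525684, -0.78700453]]), 't': array([ 0.24308102, -0.34112056,  1.66954511])}
top {'fx': 359.9075772048867, 'fy': 359.9075772048867, 'cx': 254.0741850535414, 'cy': 195.69828647450004, 'R': array([[-0.00595911, -0.99990349, -0.01254967],
       [-0.98014683,  0.00832767, -0.19809805],
       [ 0.19818344,  0.01112003, -0.98010187]]), 't': array([0.1583799 , 0.57858293, 1.1123717 ])}
{'fx': 287.07411927394685, 'fy': 287.07411927394685, 'cx': 258.4911831989592, 'cy': 195.10325850151813, 'mount': array([[ 4.29097784e-04, -9.64435922e-01, -2.64316415e-01,
         6.72794208e-02],
       [ 9.99999641e-01,  6.07046862e-04, -5.91564356e-04,
         8.89119226e-04],
       [ 7.30978366e-04, -2.64316067e-01,  9.64435836e-01,
        -1.42804621e-01],
       [ 0.00000000e+00,  0.00000000e+00,  0.00000000e+00,
         1.00000000e+00]])}
```

View pics/scene0.png

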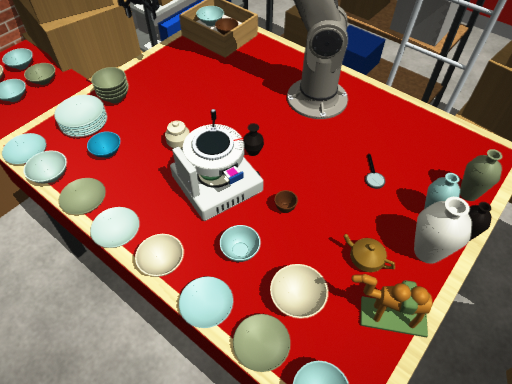

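View pics/top0.png

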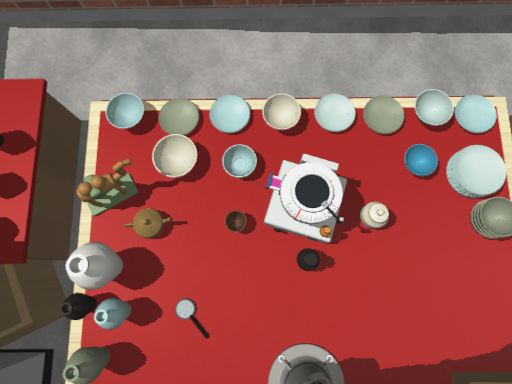

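The arm is out of view on the right. The polariscope is at top pixel (311,192), knob near (341,219), red mark near (297,213), slide at (275,182), dark vase at (308,259), jar at (374,215).

```bash
cat > h.py <<'E'
from station import *
import cv2,numpy as np
def ray(n,u,v):
    c=camera_info(n);R=np.array(c["R"]);d=R.T@np.array([(u-c["cx"])/c["fx"],(v-c["cy"])/c["fy"],1]);return -R.T@np.array(c["t"]),d
def onz(n,u,v,z):
    o,d=ray(n,u,v);return o+d*(z-o[2])/d[2]
def proj(n,X):
    c=camera_info(n);p=np.array(c["R"])@np.array(X)+c["t"];return c["fx"]*p[0]/p[2]+c["cx"],c["fy"]*p[1]/p[2]+c["cy"]
E
python3 - <<'E'
import cv2
t=cv2.imread("pics/top0.png")[145:250,255:355];s=cv2.imread("pics/scene0.png")[100:220,165:275]
a=cv2.resize(t,None,fx=5.4,fy=5.4,interpolation=cv2.INTER_CUBIC)
cv2.imwrite("pics/t1.png",a)
E
python3 - <<'E'
from h import *
t=cv2.imread("pics/top0.png");hsv=cv2.cvtColor(t,cv2.COLOR_BGR2HSV)
def comps(m,x0,y0,x1,y1,k,mn=3):
    w=np.zeros_like(m);w[y0:y1,x0:x1]=m[y0:y1,x0:x1]
    n,l,s,c=cv2.connectedComponentsWithStats(w)
    for i in range(1,n):
        if s[i,4]>=mn: print(k,s[i],c[i].round(2))
    return l
g=cv2.cvtColor(t,cv2.COLOR_BGR2GRAY)
comps((g<60).astype('uint8'),285,165,350,230,'dark')
comps(cv2.inRange(hsv,(100,120,60),(135,255,255)),260,170,290,200,'blue')
comps(cv2.inRange(hsv,(140,80,80),(165,255,255)),260,170,290,200,'mag')
comps(cv2.inRange(hsv,(0,100,60),(8,255,255))|cv2.inRange(hsv,(172,100,60),(180,255,255)),285,200,310,225,'red')
# white (plate/head/house)
cv2.imwrite("pics/m.png",cv2.inRange(hsv,(0,0,90),(180,60,255)))
m=cv2.inRange(hsv,(0,0,90),(180,70,255))[0:384]
w=np.zeros_like(m);w[150:250,260:352]=m[150:250,260:352]
cs,_=cv2.findContours(w,cv2.RETR_EXTERNAL,cv2.CHAIN_APPROX_NONE);c=max(cs,key=cv2.contourArea)
a=cv2.approxPolyDP(c,4,True)[:,0];print([(tuple(p),onz('top',*p,.068)[:2].round(3)) for p in a])
E
```

```text
dark [296 175  33  33 830] [311.63 190.86]
dark [337 174   4   2   5] [338.4 174.6]
dark [327 176  23  54 457] [343.82 209.57]
blue [267 173   5  15  19] [268.89 179.89]
mag [270 177  12  11  85] [275.55 182.12]
red [294 210   7  10  13] [296.92 214.54]
[((np.int32(283), np.int32(160)), array([0.697, 0.058])), ((np.int32(278), np.int32(175)), array([0.646, 0.076])), ((np.int32(272), np.int32(175)), array([0.646, 0.095])), ((np.int32(282), np.int32(180)), array([0.629, 0.063])), ((np.int32(280), np.int32(187)), array([0.606, 0.07 ])), ((np.int32(268), np.int32(187)), array([0.606, 0.109])), ((np.int32(273), np.int32(192)), array([0.59 , 0.093])), ((np.int32(264), np.int32(222)), array([0.492, 0.123])), ((np.int32(329), np.int32(242)), array([ 0.428, -0.08 ])), ((np.int32(335), np.int32(218)), array([ 0.503, -0.103])), ((np.int32(325), np.int32(208)), array([ 0.536, -0.073])), ((np.int32(337), np.int32(215)), array([ 0.513, -0.11 ])), ((np.int32(346), np.int32(183)), array([ 0.617, -0.144])), ((np.int32(334), np.int32(173)), array([ 0.651, -0.107])), ((np.int32(338), np.int32(164)), array([ 0.682, -0.122])), ((np.int32(307), np.int32(154)), array([ 0.717, -0.021])), ((np.int32(299), np.int32(164)), array([0.683, 0.006]))]
```

View pics/t1.png

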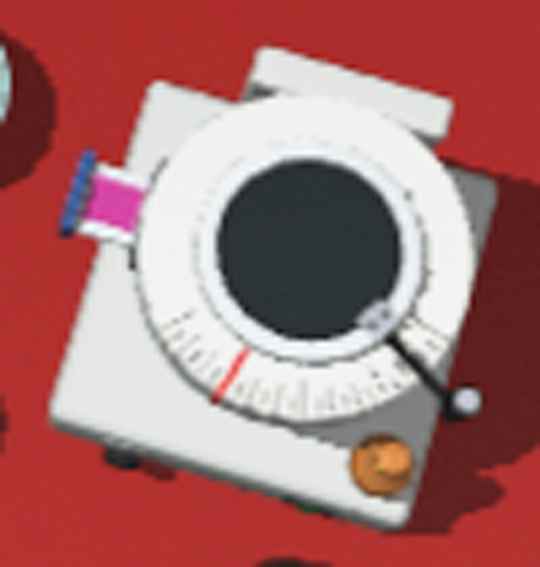

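The crop shows the knob top at (341.5,219.2), the pointer running inwards from it, the red mark from (300.4,210.2) to (295.2,219.4), and the cap at about (269.4,180.5). The bottle is at (325.5,231).

Run:
```python
from h import *
C=onz('top',311.6,190.9,.2);K=onz('top',341.5,219.2,.222);m1=onz('top',300.4,210.2,.188);m2=onz('top',295.2,219.4,.188);S=onz('top',269.4,180.5,.178)
print(C,K,m1,m2,S)
ang=lambda v:np.degrees(np.arctan2(v[1],v[0]))
k=K-C;print('knob r',np.hypot(*k[:2]),ang(k)); 
for m in(m1,m2,(m1+m2)/2):print('mark',np.hypot(*(m-C)[:2]),ang(m-C))
print('slide',np.hypot(*(S-C)[:2]),ang(S-C)-90)
# house edges
a=onz('top',264,222,.068);b=onz('top',329,242,.068);print('yaw from front edge',ang(b-a)+90)
for n,u,v,z in(('bottle',326,229,.12),('vase',308,259,.118),('jar',376,212,.11)):print(n,onz('top',u,v,z))
```

```text
[ 0.56376219 -0.01179281  0.2       ] [ 0.47882098 -0.08743757  0.222     ] [0.51015999 0.02047647 0.188     ] [0.48378434 0.0360862  0.188     ] [0.60083053 0.10751575 0.178     ]
knob r 0.11374154343195365 -138.31319986298413
mark 0.06256598357759785 148.95146810062292
mark 0.09321403533215077 149.093006506403
mark 0.07788995233975152 149.03616039370308
slide 0.1249343686253238 -17.25965760983445
yaw from front edge -17.64578632115567
bottle [ 0.46301027 -0.06288744  0.12      ]
vase [ 0.37424904 -0.00577605  0.118     ]
jar [ 0.51517218 -0.22016506  0.11      ]
```

```bash
python3 -m handwheel '[20.5,49,3,0,0,106,0,20.5,49,3,0,0,106,0,20.5,49,3,0,0,106,0,20.5,49,3,0,0,106,0,20.5,49,3,0,0,106,0,20.5,49,3,0,0,106,0,20.5,49,3,0,0,106,0,20.5,49,3,0,0,106,0]' 30
cat >> h.py <<'E'
C=np.array([.5638,-.0118])
def st():
    o=get_obs();w,x,y,z=o['tool_rot'];yaw=np.degrees(np.arctan2(2*(x*y+w*z),1-2*(y*y+z*z)))
    p=o['eef_pos'];print('t',round(float(o['t']),2),'p',p.round(4),'yaw',yaw.round(1),'F',o['contact_force'].round(1),'q',o['q'].round(2),'g',round(float(o['gripper_width']),2),'r,th',np.hypot(*(p[:2]-C)).round(4),np.degrees(np.arctan2(*(p[:2]-C)[::-1])).round(1));return o
E
python3 -c "
from h import *;st()"
```

```text
t: 0.77
eef_pos: [0.4236, -0.2978, 0.2495]
tool_rot: [-0.0, 0.746, 0.666, -0.001]
contact_force: [1.0, 0.4, 0.1]
gripper_width: 0.001
t 0.77 p [ 0.4236 -0.2978  0.2495] yaw 83.6 F [1.  0.4 0.1] q [ 0.76  0.22 -0.31  1.89  0.08  1.05  0.31] g 0.0 r,th 0.3185 -116.1
```

```bash
python3 -m handwheel '[8,18.4,1,0,0,48,0,8,18.4,1,0,0,48,0,8,18.4,1,0,0,48,0,8,18.4,1,0,0,48,0,8,18.4,1,0,0,48,0,8,18.4,1,0,0,48,0,8,18.4,1,0,0,48,0,8,18.4,1,0,0,48,0]' >/dev/null; python3 -c "
from h import *;st()
for n in ('top','wrist'):
  cv2.imwrite(f'pics/{n}2.png',read_camera(n)[...,::-1])
a=cv2.imread('pics/wrist2.png');b=cv2.resize(cv2.imread('pics/top2.png')[145:250,255:355],None,fx=3.65,fy=3.657)
cv2.imwrite('pics/c2.png',cv2.resize(np.hstack([a,b]),(800,350)))"
```

```text
t 1.43 p [ 0.5035 -0.113   0.2592] yaw 131.9 F [-0.5 -0.5  0.3] q [ 0.57  0.23 -0.55  1.87  0.14  1.08  0.7 ] g -0.0 r,th 0.1178 -120.8
```

View pics/c2.png

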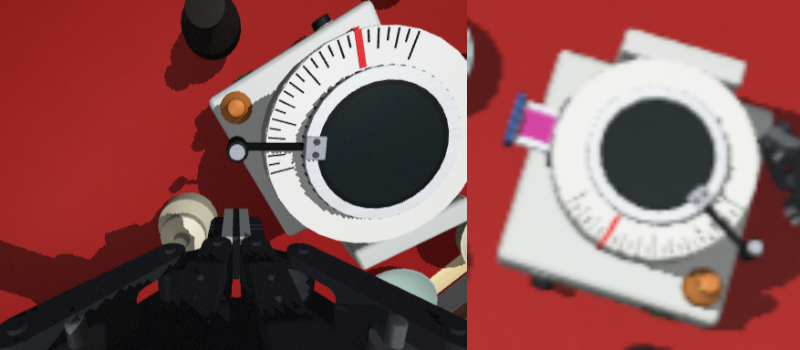

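The knob is straight ahead of the shut fingertips, and wrist camera sees the mark at (359,30)-(364,67) in this view. I'll refine centre and mark from this near view.

```bash
cat >> h.py <<'E'
from scipy.spatial.transform import Rotation as Ro
def wz(o,u,v,z):
    c=camera_info('wrist');M=np.array(c['mount']);w,x,y,q=o['tool_rot'];R=Ro.from_quat([x,y,q,w]).as_matrix()
    d=R@M[:3,:3]@np.array([(u-c['cx'])/c['fx'],(v-c['cy'])/c['fy'],1]);p=R@M[:3,3]+o['eef_pos'];return (p+d*(z-p[2])/d[2])[:2]
def analyse(o,f,zw=.2):
    t=cv2.imread(f);hsv=cv2.cvtColor(t,cv2.COLOR_BGR2HSV)
    m=((hsv[...,2]<75)&(hsv[...,2]>25)).astype('uint8');m[260:]=0
    m=cv2.morphologyEx(m,cv2.MORPH_OPEN,np.ones((9,9)))
    cs,_=cv2.findContours(m,cv2.RETR_EXTERNAL,cv2.CHAIN_APPROX_NONE)
    c=max(cs,key=cv2.contourArea);h=cv2.convexHull(c)[:,0]
    P=np.array([wz(o,*p,zw) for p in h],np.float32);(cx,cy),r=cv2.minEnclosingCircle(P);e=cv2.fitEllipse(P*1000)
    print('window',cv2.boundingRect(c),'C',cx,cy,'r',r,'ell',np.round(e[0],1),np.round(e[1],1))
    return np.array(e[0])/1000
E
python3 - <<'E'
from h import *
o=st();c=analyse(o,'pics/wrist2.png')
s=.912;A=lambda p:np.degrees(np.arctan2(p[1]-c[1],p[0]-c[0])).round(2)
k=wz(o,237/s,150/s,.222);print('knob',k,np.hypot(*(k-c)),A(k))
for u,v in((359,30),(364,67)):
    p=wz(o,u/s,v/s,.188);print('mark',p,np.hypot(*(p-c)),A(p))
p=wz(o,303/s,146/s,.197);print('bar in',A(p)); p=wz(o,250/s,149/s,.197);print('bar out',A(p))
E
```

```text
t 1.53 p [ 0.5032 -0.1142  0.2591] yaw 131.4 F [ 0.2 -0.4 -0.7] q [ 0.57  0.23 -0.55  1.87  0.14  1.08  0.69] g -0.0 r,th 0.119 -120.6
window (351, 88, 140, 137) C 0.5649014711380005 -0.012630722485482693 r 0.0497477687895298 ell [564.5 -12.4] [97.2 98.9]
knob [ 0.47983147 -0.08594621] 0.11214947527285109 -139.0
mark [0.49191343 0.0355715 ] 0.0869608713712565 146.55
mark [0.513757   0.02122029] 0.06082483381637535 146.48
bar in -138.54
bar out -137.23
```

```bash
python3 -m handwheel '[0,0,-2,0,0,0,0,0,0,-4,0,0,0,0,0,0,-6.1,0,0,0,0,0,0,-6.1,0,0,0,0,0,0,-6.1,0,0,0,0]' >/dev/null
cat >> h.py <<'E'
C=np.array([.5643,-.0122])
def plan(phis,d=.019,z=.198):
    o=st();w,x,y,zz=o['tool_rot'];yaw=np.degrees(np.arctan2(2*(x*y+w*zz),1-2*(y*y+zz*zz)))
    for f in phis:
        a=np.radians(f);P=C+.112*np.array([np.cos(a),np.sin(a)])-d*np.array([np.sin(a),-np.cos(a)])
        D=(P-o['eef_pos'][:2])*100;print(f,D.round(2),round((z-o['eef_pos'][2])*100,2),'az',round((f-90-yaw+180)%360-180,1))
E
python3 -c "
from h import *
plan([-136,-139,-142,-146,-150,-154,-158,-162])"
```

```text
t 1.95 p [ 0.5024 -0.1146  0.1976] yaw 131.2 F [0.1 0.6 0.2] q [ 0.55  0.3  -0.53  1.94  0.19  0.95  0.65] g 0.0 r,th 0.1197 -121.2
-136 [-0.54  1.09] 0.04 az 2.8
-139 [-1.01  1.46] 0.04 az -0.2
-142 [-1.46  1.84] 0.04 az -3.2
-146 [-2.03  2.4 ] 0.04 az -7.2
-150 [-2.55  2.99] 0.04 az -11.2
-154 [-3.04  3.62] 0.04 az -15.2
-158 [-3.48  4.28] 0.04 az -19.2
-162 [-3.87  4.97] 0.04 az -23.2
```

```bash
python3 -m handwheel '[-0.5,1.1,0,0,0,0,0,-1,1.5,0,0,0,0,0,-1.5,1.85,0,0,0,-3,0,-2,2.4,0,0,0,-7,0,-2.55,3,0,0,0,-11,0,-3.05,3.6,0,0,0,-15,0,-3.5,4.3,0,0,0,-19,0,-3.85,5,0,0,0,-23,0]' ; python3 -c "
from h import *
plan([-164,-168,-172,-176,-180,-184,-188,-192])
o=get_obs();cv2.imwrite('pics/w3.png',read_camera('wrist')[...,::-1])"
```

```text
t: 2.62
eef_pos: [0.4638, -0.064, 0.1989]
tool_rot: [-0.001, 0.588, 0.809, -0.001]
contact_force: [0.0, -0.9, 1.4]
gripper_width: -0.002
t 2.62 p [ 0.4638 -0.064   0.1989] yaw 108.0 F [ 0.  -0.9  1.4] q [ 0.46  0.22 -0.51  2.04  0.13  0.92  0.19] g -0.0 r,th 0.1131 -152.7
-164 [-0.19  0.27] -0.09 az -2.0
-168 [-0.51  1.  ] -0.09 az -6.0
-172 [-0.77  1.74] -0.09 az -10.0
-176 [-0.99  2.51] -0.09 az -14.0
-180 [-1.15  3.28] -0.09 az -18.0
-184 [-1.25  4.07] -0.09 az -22.0
-188 [-1.3   4.86] -0.09 az -26.0
-192 [-1.3   5.65] -0.09 az -30.0
```

View pics/w3.png

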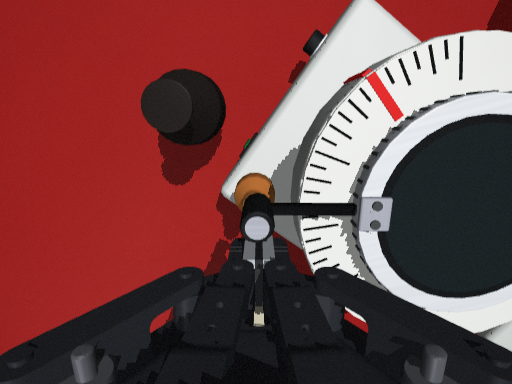

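The tip is against the knob, which sits at (257,228) and is moving; the red mark is still ahead at (385,97). Continuing.

```bash
python3 -m handwheel '[-0.2,0.3,0,0,0,-2,0,-0.5,1,0,0,0,-6,0,-0.75,1.75,0,0,0,-10,0,-1,2.5,0,0,0,-14,0,-1.15,3.3,0,0,0,-18,0,-1.25,4.05,0,0,0,-22,0,-1.3,4.85,0,0,0,-26,0,-1.3,5.65,0,0,0,-30,0]' ; python3 -c "
from h import *
plan([-194,-197,-200,-203,-206,-209])
o=get_obs();cv2.imwrite('pics/w4.png',read_camera('wrist')[...,::-1])"
```

```text
t: 3.33
eef_pos: [0.4505, -0.0057, 0.2]
tool_rot: [-0.0, 0.778, 0.628, 0.0]
contact_force: [2.0, -1.1, -0.3]
gripper_width: -0.006
t 3.33 p [ 0.4505 -0.0057  0.2   ] yaw 77.8 F [ 2.  -1.1 -0.3] q [ 0.31  0.18 -0.48  2.08  0.1   0.91 -0.44] g -0.01 r,th 0.1139 176.7
-194 [0.05 0.21] -0.2 az -1.8
-197 [0.11 0.81] -0.2 az -4.8
-200 [0.2  1.39] -0.2 az -7.8
-203 [0.32 1.97] -0.2 az -10.8
-206 [0.48 2.55] -0.2 az -13.8
-209 [0.66 3.12] -0.2 az -16.8
```

View pics/w4.png

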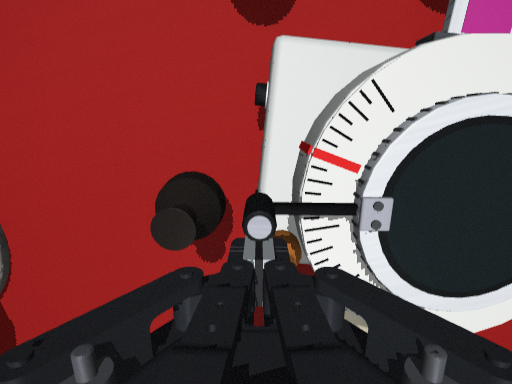

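The pointer is at row 209 (columns 275-357), and the mark runs from (313,150) to (358,168).

```bash
cat >> h.py <<'E'
def rel(o,bar,mark,c=C):
    A=lambda p:np.degrees(np.arctan2(p[1]-c[1],p[0]-c[0]))%360
    for u,v in bar:
        p=wz(o,u,v,.197);print('bar',A(p).round(2),np.hypot(*(p-c)).round(4))
    for u,v in mark:
        p=wz(o,u,v,.188);print('mark',A(p).round(2),np.hypot(*(p-c)).round(4))
E
python3 -c "
from h import *
o=get_obs();c=analyse(o,'pics/w4.png')
b=[(285,209),(350,209)];m=[(313,150),(358,168)];rel(o,b,m);rel(o,b,m,c)"
```

```text
window (380, 120, 132, 140) C 0.5583440661430359 -0.005616440437734127 r 0.04555298015475273 ell [559.8  -7.5] [86.  91.8]
bar 166.13 0.0978
bar 165.28 0.0632
mark 145.95 0.089
mark 145.78 0.0622
bar 168.3 0.0923
bar 168.68 0.0577
mark 146.9 0.0826
mark 147.16 0.0558
```

```bash
python3 -m handwheel '[0.05,0.2,-0.1,0,0,-2,0,0.1,0.8,-0.1,0,0,-5,0,0.2,1.4,-0.1,0,0,-8,0,0.3,1.95,-0.1,0,0,-11,0,0.45,2.45,-0.1,0,0,-13,0,0.5,2.75,-0.1,0,0,-15,0,0.5,2.75,-0.1,0,0,-15,0]' ; python3 -c "
from h import *
o=st();a=read_camera('wrist')[...,::-1];cv2.imwrite('pics/w5.png',a)
cv2.imwrite('pics/w5c.png',cv2.resize(a[120:280,220:420],None,fx=4,fy=3.75))"
```

```text
t: 3.97
eef_pos: [0.4558, 0.0242, 0.1998]
tool_rot: [-0.0, 0.854, 0.521, 0.001]
contact_force: [-0.8, 0.8, -0.1]
gripper_width: 0.001
t 3.97 p [0.4558 0.0242 0.1998] yaw 62.8 F [-0.8  0.8 -0.1] q [ 0.24  0.19 -0.47  2.07  0.11  0.91 -0.77] g 0.0 r,th 0.1144 161.5
```

View pics/w5c.png

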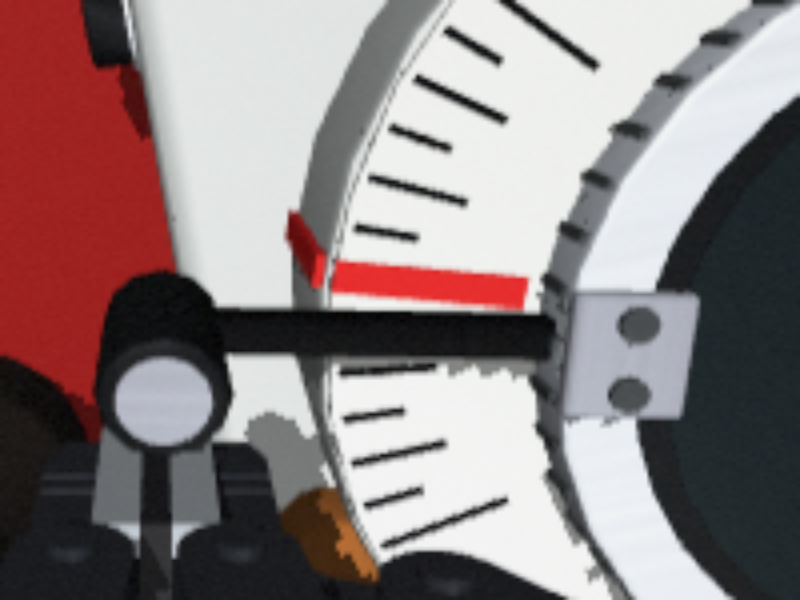

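The pointer runs (270,329)-(540,336) and the mark (332,275)-(527,292) in the crop; about one 5° tick to go, less parallax.

```bash
python3 -c "
from h import *
o=get_obs()
f=lambda x,y:(220+x/4,120+y/3.75)
rel(o,[f(270,329),f(400,333),f(540,336)],[f(332,275),f(527,292)])
plan([-207,-208,-210,-212,-213,-214])"
```

```text
bar 151.4 0.0967
bar 151.52 0.0794
bar 151.53 0.0607
mark 147.63 0.0877
mark 147.74 0.0602
t 4.02 p [0.4557 0.0239 0.1997] yaw 62.8 F [ 0.8 -0.2 -0.4] q [ 0.24  0.19 -0.47  2.07  0.11  0.91 -0.77] g -0.0 r,th 0.1145 161.6
-207 [ 0.02 -0.22] -0.17 az 0.2
-208 [ 0.08 -0.03] -0.17 az -0.8
-210 [0.21 0.34] -0.17 az -2.8
-212 [0.36 0.71] -0.17 az -4.8
-213 [0.43 0.9 ] -0.17 az -5.8
-214 [0.51 1.08] -0.17 az -6.8
```

```bash
python3 -m handwheel '[0.1,0.25,0,0,0,-1,0,0.2,0.45,0,0,0,-2.5,0,0.28,0.67,0,0,0,-3.7,0,0.28,0.67,0,0,0,-3.7,0,0.28,0.67,0,0,0,-3.7,0]' ; python3 -c "
from h import *
o=st();a=read_camera('wrist')[...,::-1];cv2.imwrite('pics/w6.png',a)
cv2.imwrite('pics/w6c.png',cv2.resize(a[120:280,220:420],None,fx=4,fy=3.75))"
```

```text
t: 4.43
eef_pos: [0.4585, 0.0307, 0.1998]
tool_rot: [-0.0, 0.869, 0.494, 0.002]
contact_force: [0.3, 0.0, -0.4]
gripper_width: 0.001
t 4.43 p [0.4585 0.0307 0.1998] yaw 59.2 F [ 0.3  0.  -0.4] q [ 0.22  0.19 -0.47  2.06  0.11  0.91 -0.84] g 0.0 r,th 0.1141 157.9
```

View pics/w6c.png

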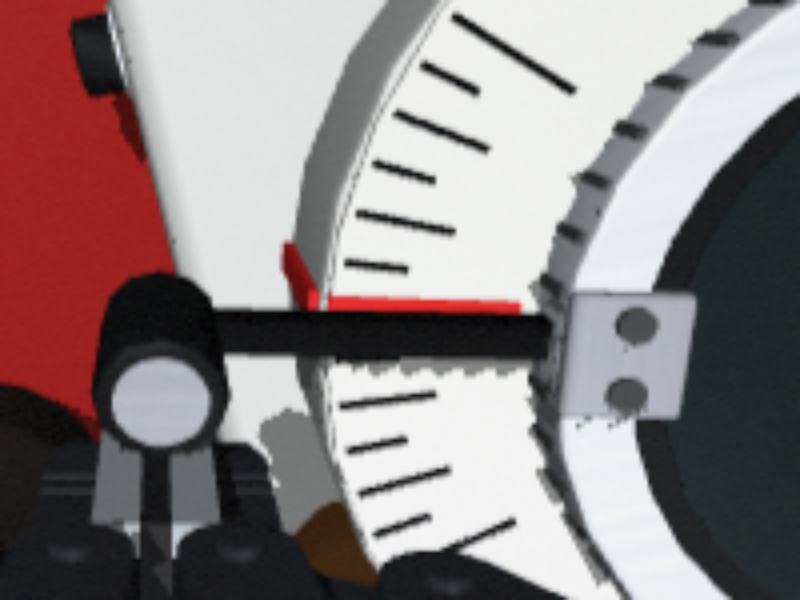

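The pointer now nearly covers the mark; red's upper edge runs (330,297)-(520,303), pointer centre at row 333.

```bash
python3 -c "
from h import *
o=get_obs()
f=lambda x,y:(220+x/4,120+y/3.75)
rel(o,[f(270,329),f(400,333),f(540,336)],[f(332,296.5),f(519,303)])"
```

```text
bar 147.71 0.0964
bar 147.81 0.079
bar 147.8 0.0603
mark 146.08 0.0869
mark 145.67 0.0606
```

Aligned to within a few tenths of a degree. Back off, rise, then look from above.

```bash
python3 -m handwheel '[-0.5,-0.9,0,0,0,0,0,-1,-1.7,0,0,0,0,0,-1,-1.7,1.5,0,0,0,0,-1,-1.7,4,0,0,0,0,0,3,7,0,0,0,0,1,6,8,0,0,0,0,2,8,8,0,0,0,0,2,8,8,0,0,0,0]' ; python3 -c "
from h import *
o=st();a=read_camera('wrist')[...,::-1];cv2.imwrite('pics/w7.png',a)
cv2.imwrite('pics/w7c.png',cv2.resize(a[0:384],(800,600)))"
```

```text
t: 5.15
eef_pos: [0.4802, 0.1158, 0.2818]
tool_rot: [-0.001, 0.868, 0.497, 0.004]
contact_force: [0.9, 0.7, 0.3]
gripper_width: 0.003
t 5.15 p [0.4802 0.1158 0.2818] yaw 59.5 F [0.9 0.7 0.3] q [ 0.12  0.16 -0.54  1.89  0.09  1.1  -0.98] g 0.0 r,th 0.1532 123.3
```

View pics/w7c.png

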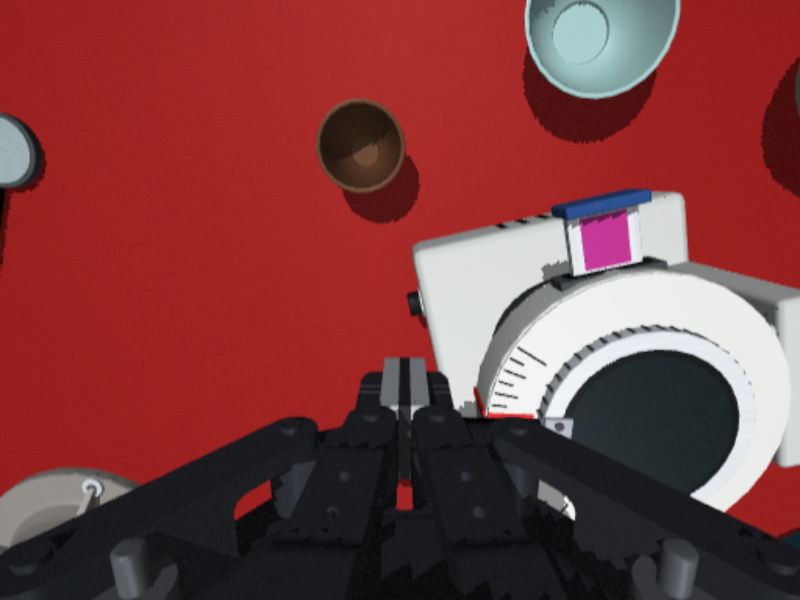

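The slide is still drawn out (blue cap (555,205)-(650,190)), with the lever partly hidden by the hand. I'll place the camera straight above the mark for an unbiased check.

```bash
python3 -m handwheel '[-2.4,-14,0.8,0,0,0,0,-2.4,-14,0.8,0,0,0,0,-2.4,-14,0.8,0,0,0,0,-2.4,-14,0.8,0,0,0,0,-2.4,-14,0.8,0,0,0,0,-2.4,-14,0.8,0,0,0,0]' ; python3 -c "
from h import *
o=st();a=read_camera('wrist')[...,::-1];cv2.imwrite('pics/w8.png',a)
q=np.array([.493,.034]);c=camera_info('wrist')
cv2.imwrite('pics/w8c.png',cv2.resize(a[40:220,220:460],(800,600),interpolation=cv2.INTER_CUBIC))"
```

```text
t: 5.7
eef_pos: [0.4539, -0.0295, 0.2882]
tool_rot: [-0.0, 0.87, 0.494, 0.002]
contact_force: [-0.2, 0.9, -0.1]
gripper_width: -0.0
t 5.7 p [ 0.4539 -0.0295  0.2882] yaw 59.2 F [-0.2  0.9 -0.1] q [ 0.33  0.08 -0.42  1.96  0.03  1.1  -0.64] g -0.0 r,th 0.1117 -171.1
```

View pics/w8c.png

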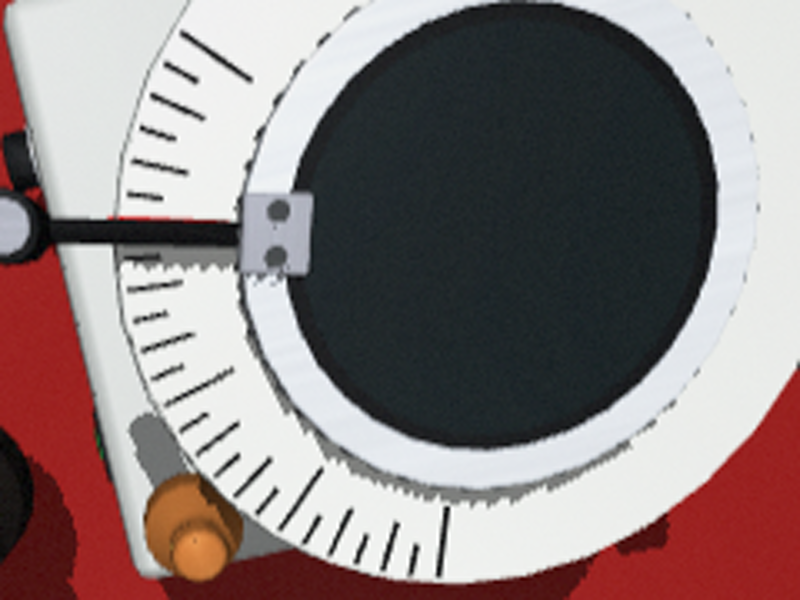

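Pointer edges at x=145 are about rows 219-242; the neighbouring 85° and 95° ticks are at rows 258 and 196, midpoint 227. A red sliver shows above the pointer: it is slightly short.

```bash
python3 -c "
from h import *
o=get_obs()
f=lambda x,y:(220+x*.3,40+y*.3)
rel(o,[f(60,230),f(145,230.5),f(225,233.5)],[f(145,196),f(145,258.5),f(110,216.5),f(180,217.5)])"
```

```text
bar 147.59 0.1017
bar 147.23 0.0818
bar 147.2 0.063
mark 141.49 0.0824
mark 151.67 0.0816
mark 145.2 0.0903
mark 144.42 0.0734
```

0.7° short (about 1.4 mm); a small nudge corrects it.

```bash
python3 -m handwheel '[-0.6,4,0,0,0,0,0,-0.6,4,-3,0,0,0,0,-0.6,4,-6,0,0,0,0,-0.6,4,-8.8,0,0,0,0,-0.6,4,-8.8,0,0,0,0,-0.6,4,-8.8,0,0,0,0]'>/dev/null ; python3 -c "
from h import *
o=st();print((np.array([.4592,.0320])-o['eef_pos'][:2])*100)"
```

```text
t 6.25 p [0.4472 0.013  0.1996] yaw 59.5 F [-0.1  0.   0.7] q [ 0.26  0.17 -0.46  2.08  0.09  0.9  -0.79] g 0.0 r,th 0.1198 167.9
[1.20379878 1.90009879]
```

```bash
python3 -m handwheel '[0.7,1.1,0,0,0,0,0,1.0,1.6,0,0,0,0,0,1.1,1.75,0,0,0,0,0,1.2,1.9,0,0,0,0,0,1.2,1.9,0,0,0,0,0,1.2,1.9,0,0,0,0,0]'; python3 -m handwheel '[-0.6,-0.9,0,0,0,0,0,-1.2,-1.9,0,0,0,0,0,-1.2,-1.9,2.5,0,0,0,0,-1.2,-1.9,5,0,0,0,0,-0.5,-4.3,8.8,0,0,0,0,-0.5,-6.3,8.8,0,0,0,0,-0.5,-6.3,8.8,0,0,0,0]'>/dev/null; python3 -c "
from h import *
o=st();a=read_camera('wrist')[...,::-1];cv2.imwrite('pics/w9.png',a)
np.save('o9.npy',o,allow_pickle=True)
cv2.imwrite('pics/w9c.png',cv2.resize(a[70:150,220:330],(800,582),interpolation=cv2.INTER_CUBIC))"
```

```text
t: 6.75
eef_pos: [0.4594, 0.0319, 0.2001]
tool_rot: [-0.001, 0.868, 0.496, 0.001]
contact_force: [-0.0, 0.8, -0.1]
gripper_width: 0.004
t 7.33 p [ 0.4552 -0.0362  0.2903] yaw 59.1 F [-0.2 -0.1 -0.5] q [ 0.34  0.08 -0.42  1.96  0.03  1.11 -0.63] g 0.01 r,th 0.1117 -167.6
```

View pics/w9c.png

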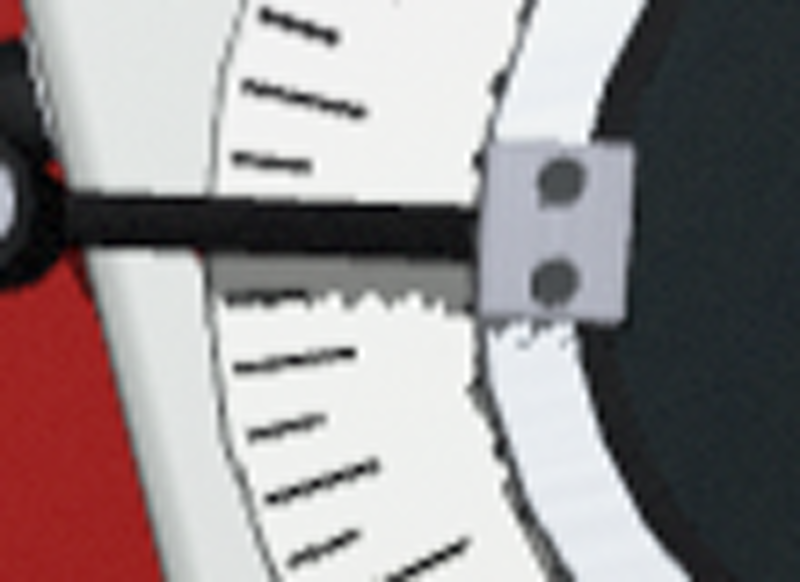

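The pointer now completely covers the red mark, midway (row 225 vs 228, parallax 3) between the 85° and 95° ticks. Now locating the slide cap from the earlier wrist view.

```bash
python3 -c "
from h import *
o=dict(eef_pos=np.array([.4802,.1158,.2818]),tool_rot=[-.001,.868,.497,.004])
a=wz(o,555*.64,204*.64,.181);b=wz(o,649*.64,190*.64,.181);m=(a+b)/2
print(a,b,np.hypot(*(b-a)),'edge ang',np.degrees(np.arctan2(*(b-a)[::-1])),'mid',m,m-C,np.hypot(*(m-C)),np.degrees(np.arctan2(*(m-C)[::-1])))
y=np.radians(-17.4);n=np.array([-np.sin(y),np.cos(y)]);print('face dist',(m-C)@n, 'n',n)
for d in (.175,.113,): print(d,C+n*d)
st()"
```

```text
[0.57891521 0.12317796] [0.62482084 0.10461737] 0.049515888333052614 edge ang -22.014496642449632 mid [0.60186802 0.11389767] [0.03756802 0.12609767] 0.13157499124468736 73.40973318614901
face dist 0.13156185186875452 n [0.29904079 0.95424033]
0.175 [0.61663214 0.15479206]
0.113 [0.59809161 0.09562916]
t 7.38 p [ 0.4542 -0.0341  0.2889] yaw 59.2 F [ 0.1  0.1 -0.1] q [ 0.34  0.08 -0.42  1.96  0.03  1.11 -0.63] g -0.0 r,th 0.1122 -168.7
```

```bash
python3 -m handwheel '[16.2,18.9,0,0,0,13.4,0,16.2,18.9,0,0,0,13.4,0,16.2,18.9,0,0,0,13.4,0,16.2,18.9,0,0,0,13.4,0,16.2,18.9,0,0,0,13.4,0,16.2,18.9,0,0,0,13.4,0,16.2,18.9,0,0,0,13.4,0,16.2,18.9,0,0,0,13.4,0]'>/dev/null ; python3 -m handwheel '[0,0,-3,0,0,0,0,0,0,-6,0,0,0,0,0,0,-9,0,0,0,0,0,0,-12.7,0,0,0,0,0,0,-12.7,0,0,0,0,0,0,-12.7,0,0,0,0]'>/dev/null
cat >> h.py <<'E'
n=np.array([.29904,.95424])
def sl(ds):
    o=st();print('dist',(o['eef_pos'][:2]-C)@n,'lat',(o['eef_pos'][:2]-C)@np.array([n[1],-n[0]]),'Fn',o['contact_force'][:2]@n)
    for d in ds: print(d,((C+n*d-o['eef_pos'][:2])*100).round(2))
E
python3 -c "
from h import *
sl([.15,.146,.142,.138,.134,.130,.126,.122,.118,.115,.113])"
```

```text
t 8.55 p [0.6135 0.1557 0.1586] yaw 72.8 F [ 0.4 -0.1  1.2] q [ 0.01  0.53 -0.48  1.7   0.28  0.99 -0.88] g 0.0 r,th 0.175 73.7
dist 0.17493552173276275 lat -0.003273662644506342 Fn -0.004305166438666309
0.15 [-0.43 -2.48]
0.146 [-0.55 -2.86]
0.142 [-0.67 -3.24]
0.138 [-0.79 -3.62]
0.134 [-0.91 -4.  ]
0.13 [-1.03 -4.39]
0.126 [-1.15 -4.77]
0.122 [-1.27 -5.15]
0.118 [-1.39 -5.53]
0.115 [-1.48 -5.82]
0.113 [-1.54 -6.01]
```

```bash
python3 -m handwheel '[-0.4,-2.5,0.4,0,0,0,0,-0.65,-3.25,0.4,0,0,0,0,-0.9,-4,0.4,0,0,0,0,-1.05,-4.4,0.4,0,0,0,0,-1.15,-4.75,0.4,0,0,0,0,-1.25,-5.15,0.4,0,0,0,0,-1.35,-5.4,0.4,0,0,0,0,-1.35,-5.4,0.4,0,0,0,0]'; python3 -c "
from h import *
sl([.119,.117,.115,.114,.113,.112])
a=read_camera('wrist')[...,::-1];cv2.imwrite('pics/w10.png',a)"
```

```text
t: 9.22
eef_pos: [0.5998, 0.1015, 0.1627]
tool_rot: [-0.003, 0.805, 0.593, -0.002]
contact_force: [0.2, 1.1, -0.1]
gripper_width: -0.0
t 9.22 p [0.5998 0.1015 0.1627] yaw 72.8 F [ 0.2  1.1 -0.1] q [ 0.1   0.49 -0.48  1.76  0.26  0.97 -0.79] g -0.0 r,th 0.1191 72.7
dist 0.11907339661219668 lat -0.000131603020864272 Fn 1.1336159067547353
0.119 [ 0.01 -0.01]
0.117 [-0.05 -0.2 ]
0.115 [-0.11 -0.39]
0.114 [-0.14 -0.49]
0.113 [-0.17 -0.58]
0.112 [-0.2  -0.68]
```

View pics/w10.png

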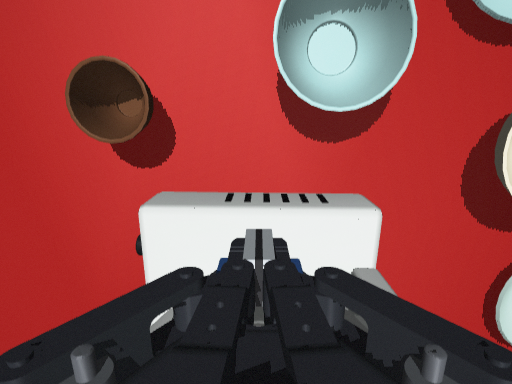

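The fingers are centred on the blue cap and pushing at about 1 N. On in small steps, watching for the stop.

```bash
python3 -m handwheel '[-0.05,-0.2,0,0,0,0,0,-0.1,-0.35,0,0,0,0,0,-0.12,-0.43,0,0,0,0,0,-0.12,-0.43,0,0,0,0,0]'|grep -E "eef|contact"; python3 -m handwheel '[-0.03,-0.1,0,0,0,0,0,-0.03,-0.1,0,0,0,0,0]'|grep -E "eef|contact"; python3 -c "
from h import *
sl([.113])"
```

```text
eef_pos: [0.5982, 0.0972, 0.1623]
contact_force: [-0.6, 0.2, 0.4]
eef_pos: [0.5979, 0.0962, 0.1623]
contact_force: [-0.1, 0.9, 0.2]
t 9.77 p [0.5979 0.0962 0.1623] yaw 72.8 F [-0.1  0.9  0.2] q [ 0.1   0.48 -0.48  1.76  0.26  0.97 -0.78] g -0.0 r,th 0.1135 72.8
dist 0.11345580858441039 lat -0.00038873929709918936 Fn 0.7900654821935967
0.113 [ 0.02 -0.06]
```

```bash
for i in 1 2; do python3 -m handwheel '[-0.03,-0.08,0,0,0,0,0,-0.03,-0.08,0,0,0,0,0,-0.03,-0.08,0,0,0,0,0]'|grep -E "eef|contact"; done; python3 -c "
from h import *
sl([.113])"
```

```text
eef_pos: [0.5977, 0.0956, 0.1623]
contact_force: [0.2, 2.7, 0.2]
eef_pos: [0.5976, 0.0956, 0.1624]
contact_force: [2.6, 3.6, -1.9]
t 10.27 p [0.5976 0.0956 0.1624] yaw 72.8 F [ 2.6  3.6 -1.9] q [ 0.11  0.48 -0.48  1.76  0.26  0.97 -0.78] g -0.0 r,th 0.1128 72.8
dist 0.11283771443314508 lat -0.0004205745666912227 Fn 4.224528299433348
0.113 [0.04 0.  ]
```

The tip stopped advancing at 0.1128 m and the force rose to 4 N: the slide is on its stop. Retreat and check.

```bash
python3 -m handwheel '[0.3,1,0,0,0,0,0,1,3,0,0,0,0,0,1.5,5,0,0,0,0,0,1.5,5,4,0,0,0,0,1.5,5,8,0,0,0,0,1.5,5,12.5,0,0,0,0,1.5,5,12.5,0,0,0,0]'>/dev/null; python3 -m handwheel '[-4,-4,0,0,0,-14,0,-8,-8,0,0,0,-14,0,-12,-12,0,0,0,-14,0,-15.5,-15.5,0,0,0,-14,0,-15.5,-18,0,0,0,-14,0,-15.5,-18,0,0,0,-14,0,-15.5,-18,0,0,0,-14,0]'>/dev/null; python3 -c "
from h import *
sl([])
a=read_camera('wrist')[...,::-1];cv2.imwrite('pics/w11.png',a)
b=read_camera('scene')[...,::-1];cv2.imwrite('pics/s11.png',b)
cv2.imwrite('pics/f11.png',np.hstack([cv2.resize(a[0:270,130:512],(440,311)),cv2.resize(b[90:220,155:305],(359,311))]))"
```

```text
t 11.43 p [ 0.4573 -0.0391  0.2955] yaw 58.3 F [ 0.1  0.1 -0.4] q [ 0.34  0.08 -0.41  1.95  0.03  1.12 -0.64] g -0.0 r,th 0.1103 -165.9
dist -0.05765066162145935 lat -0.09401635985967277 Fn 0.13508206876309498
```

View pics/f11.png

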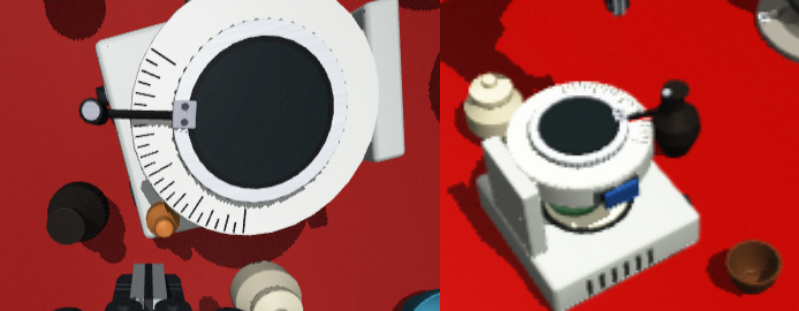

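The pointer covers the red mark, no red showing; the cap is against the head, and bottle, bangle, vase and jar stand where they were. The hand is clear.

```bash
python3 -c "
from station import *
print(hand_in())"
```

```text
the job is handed in; nothing more can be done
None
```

The lever pointer is on the red mark and the tint-plate slide is fully home. I did them in that order, with shut fingertips only, and handed the job in at about 11.5 s.

- **Lever:** My first push stopped about 0.7° short, so I nudged it on. The near view then showed the pointer covering the whole red mark, midway between the 85° and 95° ticks to within about 0.3°. It had not moved in the last picture, after the slide was pushed.
- **Slide:** I pushed it until the fingertip stopped advancing. It stopped 112.8 mm from the axis, where I expected about 113 mm, and the force then rose to about 4 N. The last picture shows the cap up against the head.
- **Other pieces:** The snuff bottle, bangle, dark vase, ginger jar and tea bowl looked undisturbed in the last pictures. The celadon bowl and teapot were outside those crops, but the hand never went near the teapot and stayed well above the bowl. The arm was clear of everything at hand-in.
- **Disagreement:** Different wrist views put the red mark's direction anywhere from 146° to 149°. For the final alignment I therefore went by the pointer, mark and ticks within a single picture.

I viewed 12 pictures, two over the budget of 10.

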